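# Lay a mould core down in the tilting cradle

### The arm

A 6-joint arm with a two-finger parallel gripper is mounted at the origin on a cart in front of the work surface, level with it; the furniture and walls round the work are solid. World frame = base frame: x ahead of the robot, y to its left, z up, the work surface at z = 0. Lengths are in mm, angles in rad, forces in N, time in s.
With the tool pointing down it reaches from about 300 to 775 mm from the base axis. Payload 14.6 kg.
Tool frame: the origin (TCP) lies midway between the tips of the shut fingers; the grasp point (between the pads) lies 19 mm behind it; x points along the fingers, z is the direction in which the jaws open and shut, and the axes are right-handed (so a half turn about x gives the same grasp; the last joint's range is limited). The gripper opens to 94 mm and grips with 3 to 60 N. Pads are 16 mm wide; open, the fingers measure 119 mm over their backs; the gripper's body (75 mm by 177 mm) begins 78 mm behind the grasp point.
Start: joints at [1.268, 0.3, 1.521, -0, 1.321, -0.067], TCP at [128.489, 534.771, 205.446] pointing down, gripper open.
Joint ranges: [-3.03, 3.03], [-0.79, 2.21], [0.23, 2.52], [-1.04, 4.18], [0, 3.07], [-2.55, 2.55]. Speed limits (rad/s): [2.22, 2.22, 2.57, 3.14, 3.14, 3.14].

### API

Orientations are given as [roll, pitch, yaw] about the fixed x, y, z axes, in that order (R = Rz(yaw) Ry(pitch) Rx(roll)).
In Python, from cell import * gives the robot as it stands.
- The arm moves only by the tool play_rows, never from a script. Its argument "motion" is one flat list of numbers, 7 for each row, row after row: the turn, a rotation vector about the tool's x, y, z in rad, then the shift along the tool's x, y, z in m, then the closure, from -1 (fully open) to 1 (shut), so that 0 is half open. In form: [rx, ry, rz, x, y, z, fingers, rx, ry, rz, x, y, z, fingers, ...]. A call has 1 to 20 rows; each row shifts and turns the pose as measured when the row begins, along the tool's axes as they then stand; what a row does not reach is not made up. A row lasts 1/10 s, in which the tool goes at most 50 mm and 8.59 degrees, less where a joint would pass 70% of its speed; a pose out of reach is approached as far as the arm can. A call with a gripper value outside its range is refused whole. The fingers move at their own pace and stop on an object; "newtons" is the grip in N (left out, the last holds). Time passes only in rows, so rows that do not move let the fingers close. It gives the time, the measured TCP pose, the force and the opening at its end, in the units of the state.
- read_state(): the state, without advancing time (a new reading comes with each control period).
- camera(name): name is "scene" or "top" or "wrist"; returns (picture, depth): 420x560x3 uint8, blue, green, red; 420x560 float32, mm along the optical axis (not along the pixel's ray), 0 where there is no reading.
- camera_params(name): a dict with "fx", "fy", "cx", "cy" (pixels), "k1" (the pictures are not rectified: a ray, as slopes to the right and down, at radius r is drawn at 1 + k1 r^2 times it, then the intrinsics apply), "T" (4x4, takes a point from camera to world coordinates). Camera axes: x right, y down, z forward; pixel columns grow to the right and rows downward; lengths in mm; the calibration is good to about 2 mm. A picture is of the moment at which its call begins: read the wrist's pose just before it. camera_params takes no time and is no camera call; for the wrist camera it gives the pose at the moment of the call.
- sign_off(): hands the job in, once; it reports no verdict.
Trained networks look in the newest picture that a camera, given by its name, has taken for a name from the list of things; names that differ only in an ending like _2 or _b are one class to them, and where a whole thing is asked for, a point or a joint stands for the part that bears it (a point fixed in the world has none). Each returns a list of dicts, best first, with "conf" (0 to 1); they miss things now and then, are a little off and sometimes report something else, mostly with a low value. They report only what shows in the picture. A call takes as long as a camera call. They do not tell look-alikes from the thing itself.
- masks_of(camera, name): "region" (420x560 bool, what is visible of it).
- place_of(camera, name): "at" ([x, y, z] in mm, in the coordinates of the camera as it stood for that picture, good to about 4 mm: a listed point, or the origin of a listed thing).
The state is a dict: "clock": time; "joints": joint angles; "qd": joint speeds; "effort": joint torques, N m; "eef_pos": TCP position; "eef_rot": TCP orientation; "wrist_force": force on the tool from outside, world axes, zero at the start; "moment": the same for the moment, N m; "finger_gap": finger opening in mm.
Only numpy, scipy, OpenCV 4.12 (cv2) and the standard library are available. Lean on these libraries where they do the work, as an engineer would, in place of code of your own. Each camera call takes 0.05 s, during which the arm holds its last target.

### The job

The aluminium mould core has to lie on its side so that it can be dusted with talc. Without gripping or lifting it, push the standing core with the fingertips along the white slide pad until it is home in the V of the upright tilting cradle, then push its upper part over so that core and cradle tip together and come down gently on the cradle's rubber stop. Leave the core lying in the V with the cradle fully down, and disturb nothing else on the bench.

Things in the scene. Friction and masses are not known exactly. Their poses are not given: they have to be found in the camera images.
- core: Loose turned aluminium mould core, 0.55 kg, standing on its flange (diameter 60 mm, 14 mm thick); round body of diameter 40 mm up to 138 mm, tapered nose, 150 mm high in all. Origin: centre of the flange's underside; z runs up to the nose. Pushed 40 to 100 mm up, it slides on the white plastic (friction 0.2) without toppling; a wide gripper body must stay above the nose.
- fixture: Heavy fixture that does not move, grey base plate 340 x 124 mm on 8 mm feet, carrying a slide pad, the tilting cradle and its stop. Origin: on the worktop, straight below the middle of the hinge pin; x points the way the cradle tips (away from the slide pad), y along the pin, z up.
- slide_pad (a point): Centre of the top of the white slide pad, 22 mm above the worktop, 143 mm before the pin; pad 118 mm long, 112 wide. The cradle's foot plate carries on at the same height. Aluminium guide strips, 12 mm higher than the pad, narrow like a funnel from about 108 mm apart at its outer end to 73 mm apart before the cradle. Axes as the fixture's.
- stop (a point): Middle between the tops of the two rubber buffers on which the cradle's back comes down, 94 mm beyond the pin, 40 mm above the worktop. Axes as the fixture's.
- cradle_pin (a point): Middle of the hinge pin, 38 mm above the worktop. Axes turn with the cradle: upright they are the fixture's; fully down, z points along the fixture's x. In them the foot plate's top is at z = -16 mm, the 90 degree steel V opens to -x, z = 6 to 114 mm, and the core is home (touching both V faces) with its axis at x = -45 mm, y = 0, its outer side then at x = -65 mm.
- cradle (a joint): Tilt of the cradle in rad: 0 upright (start), 1.57 fully down on the stop, turning about the pin, top towards the fixture's +x and then down. The hinge is stiff (0.5 N m of friction) and stays wherever it is left; about 8 to 13 N at 70 mm above the pin tips it with the core. Down, the core's axis is level 83 mm above the worktop, its upper side at 103 mm.
- talc_pot: Bystander: white pot with a green lid, 66 mm across, 78 high. Origin at the centre of its underside. Not to be disturbed.
- grease_tin: Bystander: small tin with a red lid, 55 mm across, 50 high. Origin at the centre of its underside. Not to be disturbed.
- oil_bottle: Bystander: white drop oiler with a red nozzle, 42 mm across, 150 high. Origin at the centre of its underside. Not to be disturbed.
- masking_tape: Bystander: roll of masking tape lying flat, 104 mm across, 24 high. Origin at the centre of its underside. Not to be disturbed.
- lot_stamp: Bystander: wooden hand stamp, 43 x 61 x 51 mm. Origin at the centre of its underside. Not to be disturbed.
- ink_pad: Bystander: grey stamp pad, 71 x 95 x 19 mm. Origin at the centre of its underside. Not to be disturbed.
There are look-alikes about, which are no part of the job. What is shaped like the core but pink or yellow is not meant.

How it is judged (in metres and radians):
On the way:
1. the core stands home in the V of the still upright cradle (within 7 mm of its seat) (x of core in the frame of cradle_pin between -0.052 and -0.038 m and y of core in the frame of cradle_pin between -0.007 and 0.007 m and angle between the z axis of core and the z axis of cradle_pin, either way round below 0.1 rad and value of joint cradle below 0.15 rad and angle between core's own z axis and vertical below 0.2 rad), for 0.1 s.
At the end, for the whole second after the job is handed in: the cradle is fully down (within 0.07 rad, 4 degrees, of its stop), the core lies level in the V within 7 mm of its seat and with its flange within 16 mm of the foot plate, at rest (x of core in the frame of cradle_pin between -0.052 and -0.038 m and y of core in the frame of cradle_pin between -0.007 and 0.007 m and angle between the z axis of core and the z axis of cradle_pin, either way round below 0.1 rad and z of core in the frame of cradle_pin between -0.024 and 0 m and value of joint cradle above 1.5 rad and angle between core's own z axis and vertical between 1.45 and 1.69 rad and linear speed of core below 0.01 m/s and velocity of joint cradle below 0.05 rad/s); the robot touches nothing.
It fails at once if the core is lifted or carried off the pad or the foot plate (more than 30 mm) (z of core in the frame of cradle_pin above 0.014 m).
It fails at once if the core topples, or is tipped otherwise than together with the cradle (more than 0.35 rad between their axes) (angle between the z axis of core and the z axis of cradle_pin, either way round above 0.35 rad).
It fails at once if the cradle is tipped without the core in it (value of joint cradle above 0.25 rad and x of core in the frame of cradle_pin below -0.065 m).
It fails at once if the cradle slams down on its stop (faster than 1.5 rad/s over the last 12 degrees) (value of joint cradle above 1.36 rad and velocity of joint cradle above 1.5 rad/s).
It fails at once if a bystander is moved more than 30 mm (distance of any of talc_pot, grease_tin, oil_bottle, masking_tape, lot_stamp, ink_pad from where it was at the start of the episode above 0.03 m).
It also fails if it takes over 45 s, if anything falls off the work surface, if the arm or the gripper's body presses on something with over 40 N, if the wrist force passes 120 N, or if a joint passes its speed limit or range.

## Working session

There is one attempt and no reset: what is moved stays moved. The work goes in short steps, Python scripts to look and compute and a tool call to move; the robot and the scene stay as the last step left them, time stands still between calls to the robot, and variables do not carry over. Pictures are saved under pics/ and viewed, and the job is handed in when it is done.

Besides the shell and the picture viewer there is one more tool, called as name(argument=value, ...) on one line, values as JSON. play_rows: Moves the arm, as the interface text tells. Its arguments: {"type":"object","properties":{"motion":{"type":"array","items":{"type":"number"}},"newtons":{"type":"number"}},"required":["motion"]}

```bash
mkdir -p pics; ls; cat > h.py <<'E'
from cell import *
import numpy as np, cv2
from scipy.spatial.transform import Rotation as R
def snap(n,f):
    p=camera_params(n); im,d=camera(n); cv2.imwrite('pics/'+f,im); return p,im,d
def toworld(p,at):
    T=np.array(p['T']); return T[:3,:3]@np.array(at)+T[:3,3]
def ray(p,u,v):
    K=np.array([[p['fx'],0,p['cx']],[0,p['fy'],p['cy']],[0,0,1]]); 
    x=cv2.undistortPoints(np.array([[[u,v]]],float),K,np.array([p['k1'],0,0,0.]))[0,0]; return np.array([x[0],x[1],1.])
def px(p,d,u,v): return toworld(p,ray(p,u,v)*d[int(v),int(u)])
def onplane(p,u,v,z):
    T=np.array(p['T']); r=T[:3,:3]@ray(p,u,v); o=T[:3,3]; return o+r*(z-o[2])/r[2]
E
python3 - <<'E'
from h import *
np.set_printoptions(precision=1,suppress=True)
print(read_state())
for c in ['scene','top']:
    p,im,d=snap(c,c+'0.png')
    print(c,{k:p[k] for k in ['fx','k1']})
    for n in ['core','fixture','slide_pad','stop','cradle_pin','talc_pot','grease_tin','oil_bottle','masking_tape','lot_stamp','ink_pad']:
        for r in place_of(c,n)[:4]: print(n,round(r['conf'],2),toworld(p,r['at']))
E
```

```text
pics
{'clock': 0.0, 'joints': array([ 1.3,  0.3,  1.5, -0. ,  1.3, -0.1]), 'qd': array([ 0.,  0., -0., -0., -0.,  0.]), 'effort': array([ -0. , -53.2, -35.3,   0.1,   0. ,  -0. ]), 'eef_pos': array([128.4, 534.5, 204.9]), 'eef_rot': array([ 3.1,  1.6, -1.9]), 'wrist_force': array([0.3, 0.4, 0.2]), 'moment': array([-0. , -0.1, -0. ]), 'finger_gap': 94.03302024850777}
scene {'fx': 502.6723825310158, 'k1': -0.07437672592385235}
core 0.98 [565.1  28.   21.7]
core 0.75 [ 479.  -102.8   -2. ]
core 0.59 [689.6  -6.1   1.6]
core 0.55 [ 573.8 -108.8    0.1]
fixture 0.87 [510.4 175.7  -2.5]
slide_pad 0.69 [544.3  35.7  19.6]
stop 0.86 [485.2 261.1  39.4]
cradle_pin 0.71 [510.1 175.2  40.6]
talc_pot 0.73 [ 770.4 -136.8    1.5]
grease_tin 0.6 [468.2 411.5   5.7]
oil_bottle 0.84 [378.5 395.3   2.3]
masking_tape 0.84 [ 395.8 -252.     3.2]
lot_stamp 0.66 [560.6 390.7  -0.8]
ink_pad 0.82 [722.3 264.9  -1.5]
top {'fx': 442.7379747000641, 'k1': -0.040095067431525994}
core 0.8 [ 479.7 -105.8    0.4]
core 0.77 [ 573.  -107.     0.8]
core 0.76 [568.2  24.8  21.2]
core 0.56 [692.9  -3.9   2.9]
fixture 0.81 [513.3 172.    0.8]
fixture 0.65 [551.9  34.1  23. ]
slide_pad 0.72 [553.3  35.4  18.6]
slide_pad 0.51 [ 770.7 -132.3   -1.8]
stop 0.57 [486.3 265.4  42.9]
cradle_pin 0.59 [510.3 171.6  38.3]
cradle_pin 0.44 [509.2 170.5   0.2]
talc_pot 0.6 [ 771.2 -133.6    1.8]
grease_tin 0.54 [475.9 408.   -2.4]
oil_bottle 0.66 [383.7 393.7  -6.5]
oil_bottle 0.52 [512.9 176.7  34.8]
masking_tape 0.81 [ 392.4 -245.1   -2. ]
masking_tape 0.5 [476.  411.1  -3.4]
lot_stamp 0.61 [562.6 392.3  -2.2]
ink_pad 0.89 [727.5 260.1   1.5]
ink_pad 0.29 [510.8 169.3  -1.6]
```

View pics/scene0.png

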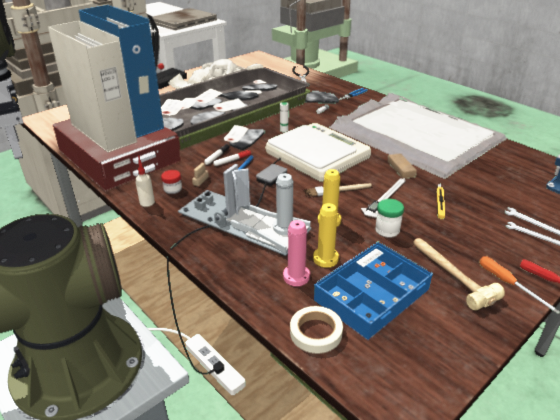

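View pics/top0.png

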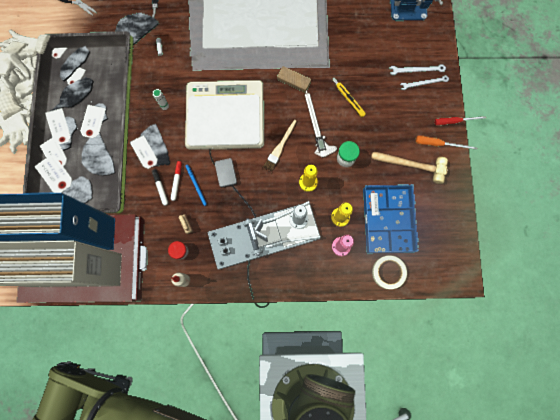

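```bash
python3 - <<'E'
from h import *
np.set_printoptions(precision=3,suppress=True)
s=read_state(); print(R.from_euler('xyz',s['eef_rot']).as_matrix())
for c in ['top','scene']:
    p,im,d=snap(c,c+'1.png')
    v,u=np.mgrid[0:420,0:560]
    K=np.array([[p['fx'],0,p['cx']],[0,p['fy'],p['cy']],[0,0,1]])
    r=cv2.undistortPoints(np.stack([u.ravel(),v.ravel()],1)[:,None].astype(float),K,np.array([p['k1'],0,0,0.]))[:,0]
    P=np.c_[r,np.ones(len(r))]*d.ravel()[:,None]; T=np.array(p['T']); W=(P@T[:3,:3].T+T[:3,3]).reshape(420,560,3)
    np.save(c+'W.npy',W)
    m=masks_of(c,'fixture')
    for k in m[:1]:
        reg=k['region']&(d>0); Q=W[reg]; Q=Q[(Q[:,2]>4)&(Q[:,2]<50)]
        rc=cv2.minAreaRect(Q[:,:2].astype(np.float32)); print(c,'fix rect',rc,k['conf'],len(Q))
    # core: points near (566,26), z>60
    sel=(np.hypot(W[...,0]-566,W[...,1]-26)<45)&(d>0)
    Q=W[sel]; B=Q[(Q[:,2]>60)&(Q[:,2]<155)]; t=Q[Q[:,2]>160]
    print('core top',t.mean(0),len(t),'body',B.mean(0),len(B))
    if len(B)>20:
        from scipy.optimize import least_squares
        f=least_squares(lambda q:np.hypot(B[:,0]-q[0],B[:,1]-q[1])-20,[566,26],loss='soft_l1'); print('cyl',f.x,np.sqrt((f.fun**2).mean()))
    u0=(190,280) if c=='top' else (160,150)
    w=im[190:290,190:350] if c=='top' else im[150:270,170:330]
    cv2.imwrite('pics/%sz.png'%c,cv2.resize(w,None,fx=5,fy=5,interpolation=cv2.INTER_CUBIC)[:600])
E
```

```text
[[ 0.    -0.972  0.234]
 [-0.     0.234  0.972]
 [-1.    -0.    -0.   ]]
top fix rect ((521.1114501953125, 140.3175506591797), (125.67796325683594, 339.6343688964844), 15.363471984863281) 0.92 3453
core top [565.229  29.533 169.546] 140 body [551.041  32.409 109.155] 70
cyl [567.055  29.041] 0.3748941389492859
scene fix rect ((593.787353515625, 179.43138122558594), (297.1340026855469, 373.35699462890625), 15.908110618591309) 0.68 3077
core top [559.373  24.349 169.567] 167 body [553.771  19.231 108.11 ] 556
cyl [564.437  30.245] 1.55435893288137
```

View pics/topz.png

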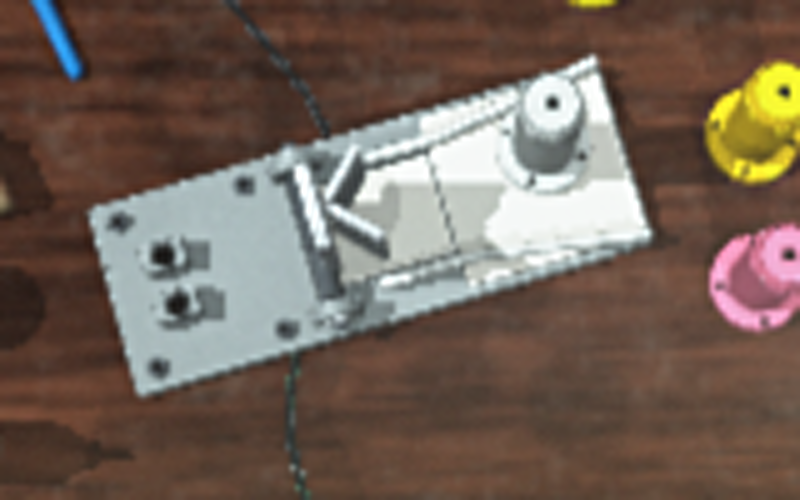

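View pics/scenez.png

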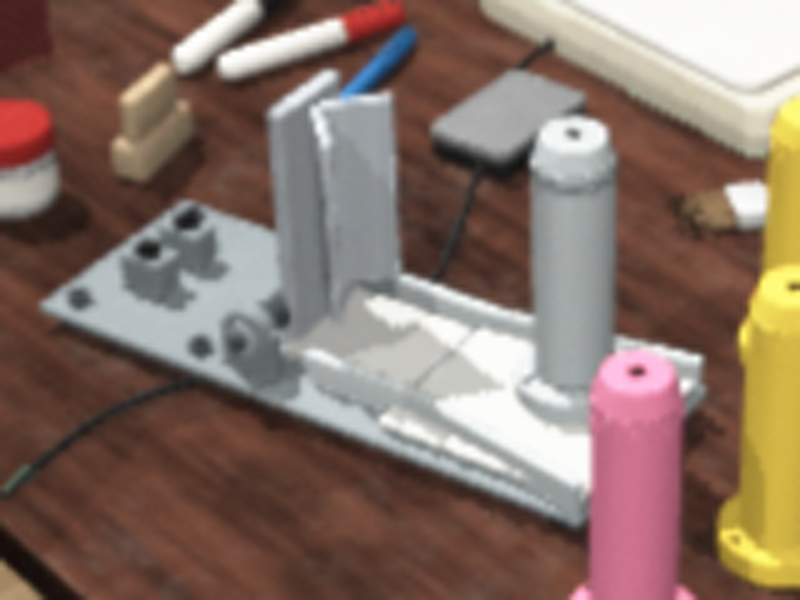

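play_rows(motion=[0,0,0,-0.012,-0.035,-0.027,0.45,0,0,0,-0.012,-0.035,-0.027,0.45,0,0,0,0,-0.035,-0.027,0.45,0,0,0,0,-0.035,-0.027,0.45,0,0,0,0,-0.035,-0.027,0.45,0,0,0,0,-0.035,-0.027,0.45,0,0,0,0,-0.035,-0.027,0.45,0,0,0,0,-0.035,-0.027,0.45,0,0,0,0,-0.035,-0.027,0.45,0,0,0,0,-0.035,-0.027,0.45,0,0,0,0,-0.035,-0.027,0.45,0,0,0,0,-0.035,-0.027,0.45,0,0,0,0,-0.035,-0.027,0.45,0,0,0,0,-0.035,-0.027,0.45,0,0,0,0,-0.035,-0.027,0.45], newtons=20)

```text
clock: 2.9
eef_pos: [557.4, 0.5, 232.3]
eef_rot: [-1.037, 1.565, 0.305]
wrist_force: [0.2, 0.2, -0.2]
finger_gap: 25.5
```

play_rows(motion=[0.133,0,0,0,0,0,0.45,0.133,0,0,0,0,0,0.45,0.133,0,0,0,0,0,0.45,0.133,0,0,0,0,0,0.45,0.133,0,0,0,0,0,0.45,0.133,0,0,0,0,0,0.45,0.133,0,0,0,0,0,0.45])

```text
clock: 3.6
eef_pos: [559.9, -5.5, 230.4]
eef_rot: [0.034, 1.567, 0.406]
wrist_force: [-0.4, -0.1, 0.6]
finger_gap: 25.7
```

```bash
cat >> h.py <<'E'
O=np.array([512.1,173.1]); U=np.array([np.cos(np.radians(105.4)),np.sin(np.radians(105.4))]); V=np.array([-U[1],U[0]])
def tofix(w): w=np.array(w); q=w[:2]-O; return np.array([q@U,q@V,w[2]])
def st():
    s=read_state(); M=R.from_euler('xyz',s['eef_rot']).as_matrix()
    print('t',round(s['clock'],2),'tcp fix',tofix(s['eef_pos']).round(1),'gap',round(s['finger_gap'],1),'F fix',np.round([s['wrist_force'][:2]@U,s['wrist_force'][:2]@V,s['wrist_force'][2]],1))
    W=np.eye(3); W[:2,0]=U; W[:2,1]=V
    print('tool axes in fix (cols)\n',(W.T@M).round(3)); print('qd',s['qd'].round(3))
    want=W@np.array([[0,0,0],[0,1,0],[-1,0,0]]).T if False else None
    D=np.c_[[0,0,-1.],W[:,0],-W[:,1]]
    print('rotvec to ideal (tool)',R.from_matrix(M.T@D).as_rotvec().round(3)); return s,M
def shift(fx,fy,z):
    s,M=st(); t=np.r_[O+fx*U+fy*V,z]-s['eef_pos']; print('shift tool mm',(M.T@t).round(1))
E
python3 - <<'E'
from h import *
shift(-197,-14.3,220)
E
```

```text
t 3.6 tcp fix [-184.9    1.4  230.4] gap 25.7 F fix [-0.   0.5  0.6]
tool axes in fix (cols)
 [[ 0.001  0.995  0.103]
 [-0.004  0.103 -0.995]
 [-1.     0.     0.004]]
qd [-1.000e-03  0.000e+00  1.000e-03  1.000e-03  2.000e-03  1.376e+00]
rotvec to ideal (tool) [ 0.103  0.004 -0.   ]
shift tool mm [ 10.4 -13.7  14.3]
```

play_rows(motion=[0.04,0,0,0.005,-0.007,0.007,0.45,0.0,0,0,0.005,-0.007,0.007,0.45,0,0,0,0,0,0,0.45])

```text
clock: 3.9
eef_pos: [578.6, -14.1, 220.2]
eef_rot: [0.044, 1.567, 0.371]
wrist_force: [-0.6, 0.1, -1.1]
finger_gap: 25.7
```

```bash
python3 - <<'E'
from h import *
shift(-197,-14.3,90)
p,im,d=snap('wrist','w1.png')
E
```

```text
t 3.9 tcp fix [-198.1  -14.4  220.2] gap 25.7 F fix [ 0.2  0.5 -1.1]
tool axes in fix (cols)
 [[ 0.     0.998  0.058]
 [-0.004  0.058 -0.998]
 [-1.     0.     0.004]]
qd [ 0.007 -0.018  0.011  0.002  0.006  0.007]
rotvec to ideal (tool) [ 0.058  0.004 -0.   ]
shift tool mm [130.2   1.1  -0.5]
```

View pics/w1.png

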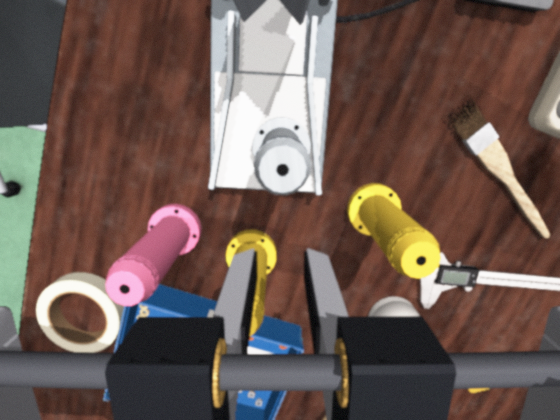

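play_rows(motion=[0.05,0,0,0.02,0,0,0.45,0,0,0,0.02,0,0,0.45,0,0,0,0.02,0,0,0.45,0,0,0,0.02,0,0,0.45,0,0,0,0.02,0,0,0.45,0,0,0,0.02,0,0,0.45,0,0,0,0.01,0,0,0.45,0,0,0,0,0,0,0.45])

```text
clock: 4.75
eef_pos: [578.6, -13.0, 88.4]
eef_rot: [-0.092, 1.563, 0.193]
wrist_force: [-0.5, 1.6, 0.3]
finger_gap: 25.9
```

```bash
python3 - <<'E'
from h import *
shift(-176,-14.3,90)
p,im,d=snap('wrist','w2.png')
E
```

```text
t 4.75 tcp fix [-197.1  -14.7   88.4] gap 25.9 F fix [1.6 0.1 0.3]
tool axes in fix (cols)
 [[-0.001  1.     0.016]
 [-0.007  0.016 -1.   ]
 [-1.    -0.001  0.007]]
qd [-0.    -0.012 -0.011 -0.001  0.011 -0.008]
rotvec to ideal (tool) [0.016 0.007 0.001]
shift tool mm [-1.6 21.1 -0.1]
```

View pics/w2.png

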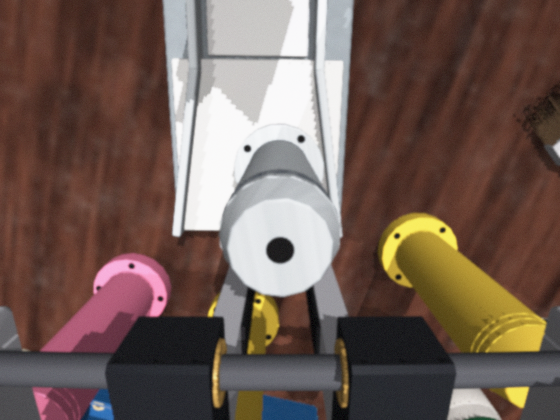

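play_rows(motion=[0.015,0,0,0,0.005,0,0.45,0,0,0,0,0.005,0,0.45,0,0,0,0,0.005,0,0.45,0,0,0,0,0.003,0,0.45,0,0,0,0,0.003,0,0.45,0,0,0,0,0.004,-0.001,0.45,0,0,0,0,0.005,-0.001,0.45,0,0,0,0,0.005,-0.001,0.45,0,0,0,0,0.005,-0.001,0.45,0,0,0,0,0.005,-0.001,0.45,0,0,0,0,0.005,-0.001,0.45,0,0,0,0,0.005,-0.001,0.45])

```text
clock: 6.0
eef_pos: [557.1, 42.1, 92.7]
eef_rot: [-0.237, 1.557, 0.032]
wrist_force: [0.6, -0.3, 0.3]
finger_gap: 25.6
```

```bash
cat >> h.py <<'E'
def corefit(g):
    p,im,d=snap('top','t_last.png')
    v,u=np.mgrid[0:420,0:560]
    K=np.array([[p['fx'],0,p['cx']],[0,p['fy'],p['cy']],[0,0,1]])
    r=cv2.undistortPoints(np.stack([u.ravel(),v.ravel()],1)[:,None].astype(float),K,np.array([p['k1'],0,0,0.]))[:,0]
    print([tofix(toworld(p,r['at'])).round(1) for r in place_of('top','core')])
    p=camera_params('scene'); camera('scene')
    print([tofix(toworld(p,r['at'])).round(1) for r in place_of('scene','core')])
E
python3 - <<'E'
from h import *
shift(-68.2,0,90)
corefit(0)
p,im,d=snap('wrist','w3.png')
E
```

```text
t 6.0 tcp fix [-138.2   -8.6   92.7] gap 25.6 F fix [-0.5 -0.5  0.3]
tool axes in fix (cols)
 [[-0.003  1.     0.   ]
 [-0.013  0.    -1.   ]
 [-1.    -0.003  0.013]]
qd [ 0.09  -0.042  0.062 -0.001 -0.022  0.09 ]
rotvec to ideal (tool) [0.    0.013 0.003]
shift tool mm [ 2.4 70.  -8.6]
[array([-261.9,  100.7,    2.4]), array([-217.9, -126.6,    0.9])]
[array([-289. ,   17.1,    2.4]), array([-216.8, -123.6,    3.3]), array([-256.5,  105.2,    0.7])]
```

View pics/w3.png

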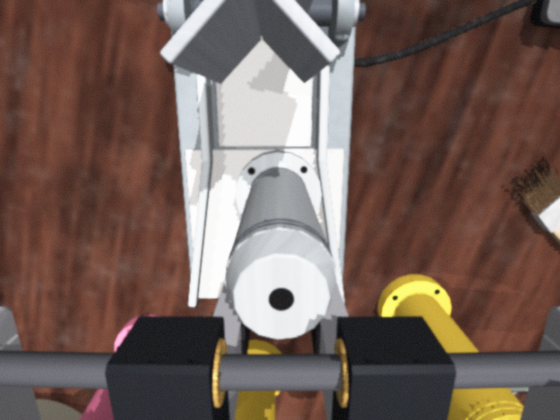

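play_rows(motion=[0,0.004,0.001,0.0005,0.005,-0.001,0.45,0,0.004,0.001,0.0005,0.005,-0.001,0.45,0,0.004,0,0.0005,0.005,-0.001,0.45,0,0,0,0.0005,0.005,-0.001,0.45,0,0,0,0.0005,0.005,-0.001,0.45,0,0,0,0.0005,0.005,-0.001,0.45,0,0,0,0.0005,0.005,-0.001,0.45,0,0,0,0,0.005,-0.001,0.45,0,0,0,0,0.005,0,0.45,0,0,0,0,0.005,0,0.45])

```text
clock: 7.25
eef_pos: [535.1, 90.9, 89.3]
eef_rot: [-1.008, 1.569, -0.74]
wrist_force: [0.7, -1.1, 0.7]
finger_gap: 25.8
```

```bash
python3 - <<'E'
from h import *
shift(-68.2,0,90)
p,im,d=snap('wrist','w4.png')
p,im,d=snap('scene','s4.png')
cv2.imwrite('pics/s4z.png',cv2.resize(im[120:270,150:350],None,fx=4,fy=4,interpolation=cv2.INTER_CUBIC))
E
```

```text
t 7.25 tcp fix [-85.3  -0.3  89.3] gap 25.8 F fix [-1.2 -0.4  0.7]
tool axes in fix (cols)
 [[-0.002  1.    -0.001]
 [-0.001 -0.001 -1.   ]
 [-1.    -0.002  0.001]]
qd [ 0.098 -0.011  0.018 -0.001 -0.005  0.097]
rotvec to ideal (tool) [-0.001  0.001  0.002]
shift tool mm [-0.7 17.1 -0.3]
```

View pics/w4.png

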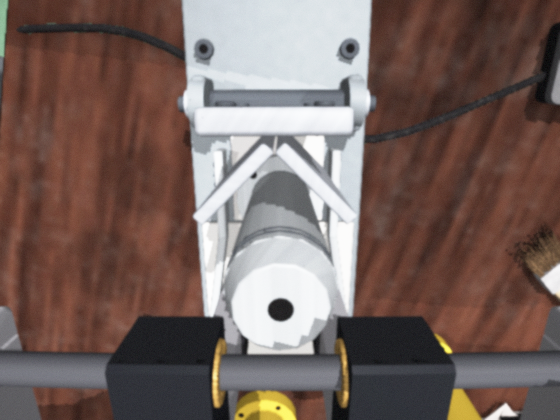

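View pics/s4z.png

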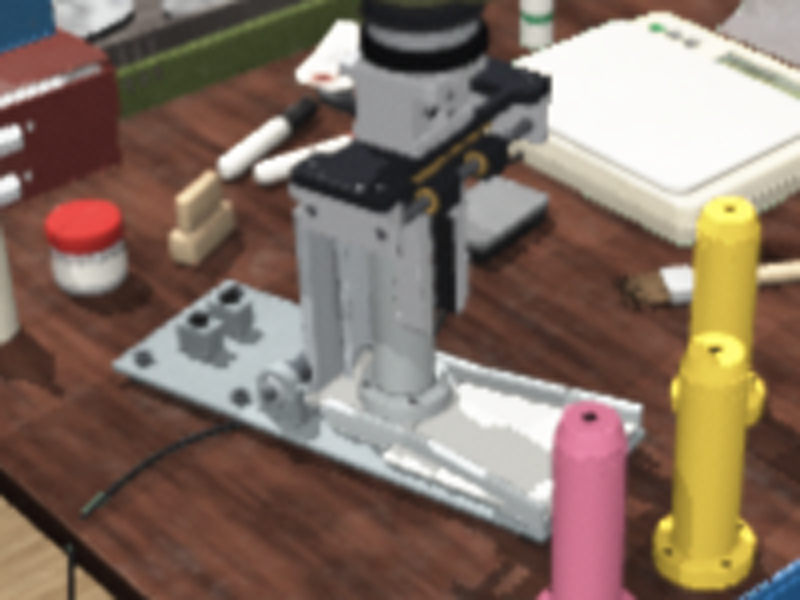

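play_rows(motion=[0,0,0,0,0.004,0,0.45,0,0,0,0,0.003,0,0.45,0,0,0,0,0.003,0,0.45,0,0,0,0,0.002,0,0.45,0,0,0,0,0.001,0,0.45,0,0,0,0,0,0,0.45])

```text
clock: 7.95
eef_pos: [531.3, 104.5, 89.1]
eef_rot: [-1.17, 1.569, -0.902]
wrist_force: [0.5, -0.6, 1.1]
finger_gap: 25.8
```

```bash
python3 - <<'E'
from h import *
shift(-68.2,0,90)
E
```

```text
t 7.95 tcp fix [-71.2  -0.3  89.1] gap 25.8 F fix [-0.7 -0.4  1.1]
tool axes in fix (cols)
 [[-0.002  1.    -0.   ]
 [-0.001 -0.    -1.   ]
 [-1.    -0.002  0.001]]
qd [-0.     0.    -0.002 -0.001 -0.001 -0.002]
rotvec to ideal (tool) [-0.     0.001  0.002]
shift tool mm [-0.9  3.  -0.3]
```

play_rows(motion=[0,0,0,0,0.0015,0,0.45,0,0,0,0,0.0015,0,0.45,0,0,0,0,0,0,0.45])

```text
clock: 8.25
eef_pos: [530.6, 106.4, 89.2]
eef_rot: [-1.503, 1.567, -1.235]
wrist_force: [0.7, -0.3, 1.2]
finger_gap: 25.8
```

play_rows(motion=[0,0,0,0,0.0015,0,0.45,0,0,0,0,0.0,0,0.45])

```text
clock: 8.45
eef_pos: [530.4, 106.7, 89.4]
eef_rot: [-1.558, 1.565, -1.29]
wrist_force: [-0.7, -0.7, 0.9]
finger_gap: 25.7
```

play_rows(motion=[0,0,0,0,0.0015,0,0.45,0,0,0,0,0.0,0,0.45])

```text
clock: 8.65
eef_pos: [530.2, 107.0, 89.6]
eef_rot: [-1.594, 1.563, -1.327]
wrist_force: [0.1, -2.6, 0.4]
finger_gap: 25.9
```

```bash
python3 - <<'E'
from h import *
shift(-68.2,0,90)
p,im,d=snap('wrist','w5.png')
p,im,d=snap('scene','s5.png')
cv2.imwrite('pics/s5z.png',cv2.resize(im[120:270,150:350],None,fx=4,fy=4,interpolation=cv2.INTER_CUBIC))
E
```

```text
t 8.65 tcp fix [-68.6   0.1  89.6] gap 25.9 F fix [-2.6  0.6  0.4]
tool axes in fix (cols)
 [[-0.007  1.    -0.002]
 [ 0.    -0.002 -1.   ]
 [-1.    -0.007 -0.   ]]
qd [-0.003  0.001 -0.001  0.001 -0.002 -0.001]
rotvec to ideal (tool) [-0.002 -0.     0.007]
shift tool mm [-0.4  0.4  0.1]
```

View pics/w5.png

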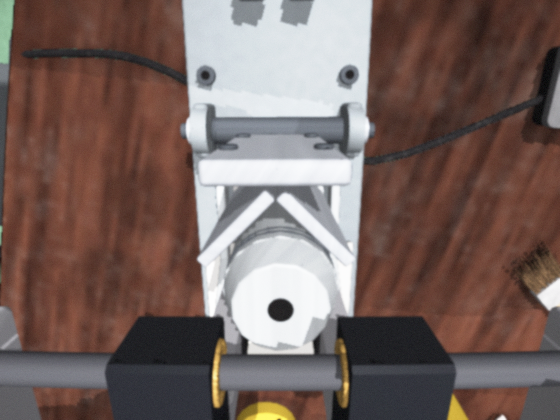

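View pics/s5z.png

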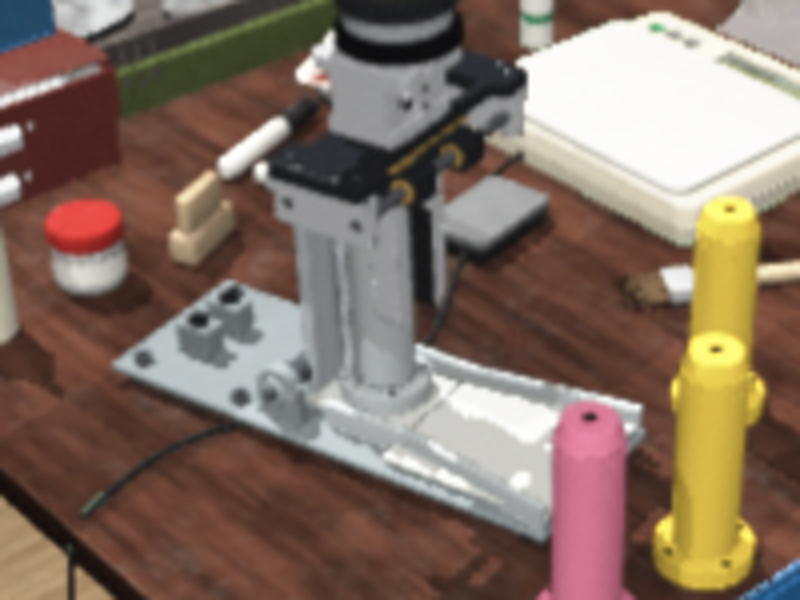

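play_rows(motion=[0,0,0,0,0.003,0,0.45,0,0,0,0,0.002,0,0.45])

```text
clock: 8.95
eef_pos: [529.6, 108.8, 90.5]
eef_rot: [-1.594, 1.558, -1.327]
wrist_force: [0.0, -18.2, 6.0]
finger_gap: 26.1
```

play_rows(motion=[0,0,0,0,0.003,0,0.45,0,0,0,0,0.002,0,0.45])

```text
clock: 9.15
eef_pos: [529.2, 109.7, 91.6]
eef_rot: [-1.586, 1.551, -1.32]
wrist_force: [0.3, -15.5, 1.7]
finger_gap: 26.0
```

```bash
python3 - <<'E'
from h import *
shift(-68.2,0,90)
E
```

```text
t 9.15 tcp fix [-65.6   0.4  91.6] gap 26.0 F fix [-15.    3.8   1.7]
tool axes in fix (cols)
 [[-0.02   1.    -0.002]
 [ 0.    -0.002 -1.   ]
 [-1.    -0.02  -0.   ]]
qd [ 0.017 -0.006  0.001 -0.034  0.003  0.039]
rotvec to ideal (tool) [-0.002 -0.     0.02 ]
shift tool mm [ 1.6 -2.5  0.4]
```

play_rows(motion=[0,0,0.02,0,-0.008,0,0.45,0,0,0,-0.009,0,0,0.45,0,0,0,-0.009,0,0,0.45,0,0,0,0,0,0,0.45])

```text
clock: 9.55
eef_pos: [531.0, 103.0, 111.3]
eef_rot: [1.943, 1.57, 2.209]
wrist_force: [-0.1, -0.7, -0.1]
finger_gap: 25.8
```

```bash
python3 - <<'E'
from h import *
shift(-68.2,0,108)
p,im,d=snap('wrist','w6.png')
for r in place_of('wrist','core')+place_of('wrist','cradle_pin'): print(r['conf'],tofix(toworld(p,r['at'])))
E
```

```text
t 9.55 tcp fix [-72.6   0.4 111.3] gap 25.8 F fix [-0.7  0.3 -0.1]
tool axes in fix (cols)
 [[ 0.001  1.    -0.003]
 [ 0.    -0.003 -1.   ]
 [-1.     0.001 -0.   ]]
qd [ 0.006  0.007  0.011  0.    -0.008  0.007]
rotvec to ideal (tool) [-0.003 -0.    -0.001]
shift tool mm [3.3 4.4 0.4]
0.86 [-285.37908342   18.43367843    1.41556333]
0.82 [-43.72512802   2.24930908  25.82953528]
0.58 [ 1.31827327  2.490683   38.45347046]
```

View pics/w6.png

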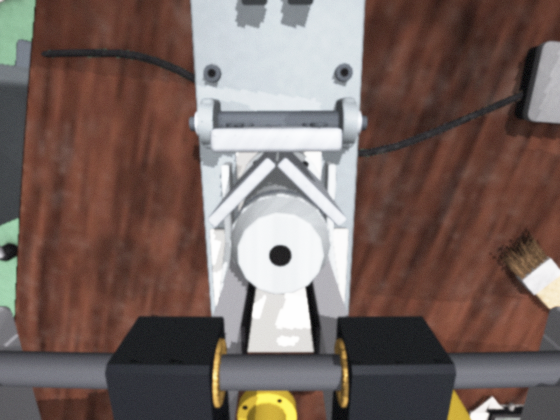

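play_rows(motion=[0,0,0,0,0.004,0,0.45,0,0,0,-0.0015,0.005,0,0.45,0,0,0,-0.0025,0.005,0,0.45,0,0,0,-0.0025,0.005,0,0.45,0,0,0,-0.0025,0.005,0,0.45])

```text
clock: 10.2
eef_pos: [523.8, 123.9, 118.4]
eef_rot: [-2.232, 1.562, -1.965]
wrist_force: [1.0, -8.5, -0.8]
finger_gap: 25.8
```

```bash
cat >> h.py <<'E'
from scipy.optimize import brentq
def th():
    s,M=st(); f=tofix(s['eef_pos'])
    # vertical finger (tilt a from tool y): front bottom edge
    y=np.array([M[:2,1]@U,M[2,1]]); e=np.array([f[0],f[2]-38])+8*y
    # cradle-frame x of edge = -60.2
    g=lambda t: e[0]*np.cos(t)-e[1]*np.sin(t)+60.2
    ts=np.linspace(-0.2,1.7,400); gs=g(ts); i=np.where(np.diff(np.sign(gs)))[0]
    t=brentq(g,ts[i[0]],ts[i[0]+1]) if len(i) else np.nan
    print('theta',round(t,3),'s',round(e[0]*np.sin(t)+e[1]*np.cos(t),1))
    F=s['wrist_force']; print('F',np.round([F[:2]@U,F[2]],1))
    return t
E
python3 - <<'E'
from h import *
th()
E
```

```text
t 10.2 tcp fix [-50.5   1.8 118.4] gap 25.8 F fix [-8.5  1.3 -0.8]
tool axes in fix (cols)
 [[-0.007  1.    -0.002]
 [ 0.005 -0.002 -1.   ]
 [-1.    -0.007 -0.005]]
qd [ 0.092 -0.035 -0.017 -0.025  0.053  0.101]
rotvec to ideal (tool) [-0.002 -0.005  0.007]
theta 0.237 s 68.1
F [-8.5 -0.8]
```

```bash
python3 - <<'E'
from h import *
p,im,d=snap('scene','s7.png')
cv2.imwrite('pics/s7z.png',cv2.resize(im[120:270,150:350],None,fx=4,fy=4,interpolation=cv2.INTER_CUBIC))
th()
E
```

```text
t 10.25 tcp fix [-49.9   1.7 118.7] gap 25.8 F fix [-7.4  1.9  0.8]
tool axes in fix (cols)
 [[-0.006  1.    -0.002]
 [ 0.005 -0.002 -1.   ]
 [-1.    -0.006 -0.005]]
qd [-0.008  0.002  0.004  0.007 -0.007 -0.019]
rotvec to ideal (tool) [-0.002 -0.005  0.006]
theta 0.245 s 68.1
F [-7.4  0.8]
```

View pics/s7z.png

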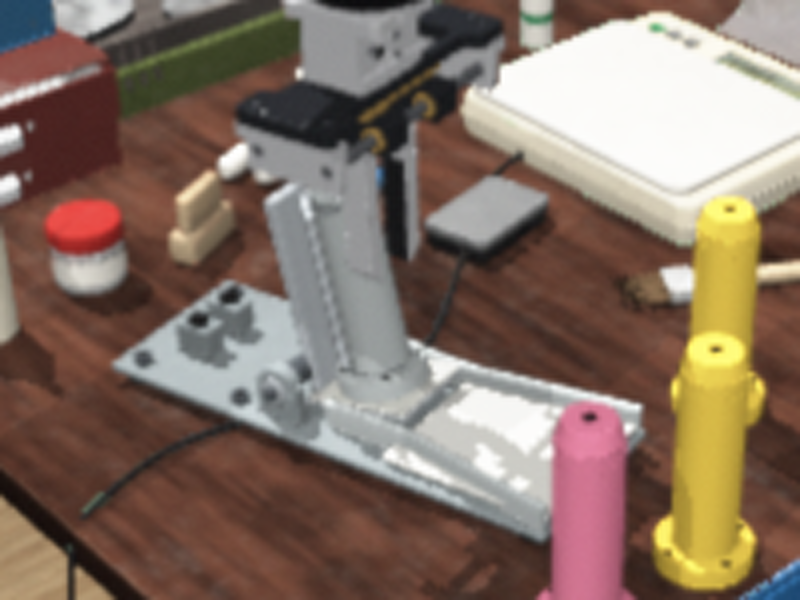

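play_rows(motion=[0,0,0.005,-0.0015,0.0045,0.0005,0.45,0,0,0,-0.0015,0.0045,0.0005,0.45,0,0,0,-0.0015,0.0045,0.0005,0.45,0,0,0,-0.0012,0.0045,0,0.45,0,0,0,-0.001,0.0047,0,0.45,0,0,0,-0.0009,0.0047,0,0.45,0,0,0,-0.0006,0.0047,0,0.45])

```text
clock: 10.95
eef_pos: [516.2, 151.6, 128.2]
eef_rot: [-2.094, 1.553, -1.827]
wrist_force: [0.7, -6.6, 2.2]
finger_gap: 25.8
```

```bash
python3 - <<'E'
from h import *
th()
E
```

```text
t 10.95 tcp fix [-21.9   1.7 128.2] gap 25.8 F fix [-6.5  1.   2.2]
tool axes in fix (cols)
 [[-0.016  1.    -0.002]
 [ 0.009 -0.002 -1.   ]
 [-1.    -0.016 -0.009]]
qd [ 0.09  -0.009 -0.008 -0.02   0.019  0.096]
rotvec to ideal (tool) [-0.002 -0.009  0.016]
theta 0.569 s 68.4
F [-6.5  2.2]
```

play_rows(motion=[0,0.005,0.008,0,0.0048,0.0005,0.45,0,0.004,0.008,0.0002,0.0048,0.0005,0.45,0,0,0,0.0005,0.0048,0.0005,0.45,0,0,0,0.0006,0.0047,0.0003,0.45,0,0,0,0.0009,0.0047,0,0.45,0,0,0,0.0012,0.0046,0,0.45,0,0,0,0.0014,0.0046,0,0.45,0,0,0,0.0017,0.0045,0,0.45])

```text
clock: 11.75
eef_pos: [506.6, 187.1, 125.7]
eef_rot: [-2.721, 1.548, -2.453]
wrist_force: [-0.8, -3.9, 7.0]
finger_gap: 26.0
```

```bash
python3 - <<'E'
from h import *
th()
p,im,d=snap('scene','s8.png')
cv2.imwrite('pics/s8z.png',cv2.resize(im[120:270,150:350],None,fx=4,fy=4,interpolation=cv2.INTER_CUBIC))
E
```

```text
t 11.75 tcp fix [ 15.    1.6 125.7] gap 26.0 F fix [-3.5  1.8  7. ]
tool axes in fix (cols)
 [[-0.009  1.    -0.002]
 [ 0.021 -0.001 -1.   ]
 [-1.    -0.009 -0.021]]
qd [ 0.09   0.02   0.002 -0.008 -0.025  0.091]
rotvec to ideal (tool) [-0.002 -0.021  0.009]
theta 0.983 s 67.7
F [-3.5  7. ]
```

View pics/s8z.png

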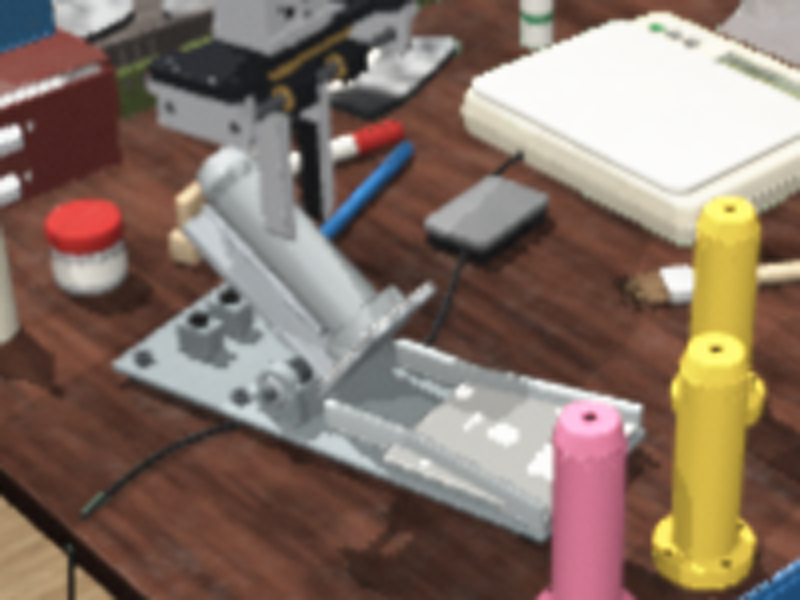

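play_rows(motion=[0,-0.01,0.005,0.0018,0.0039,0.0003,0.45,0,-0.01,0.004,0.0018,0.0039,0.0003,0.45,0,0,0,0.002,0.0038,0.0003,0.45,0,0,0,0.0022,0.0037,0.0003,0.45,0,0,0,0.0023,0.0036,0,0.45,0,0,0,0.0025,0.0035,0,0.45,0,0,0,0.0027,0.0034,0,0.45])

```text
clock: 12.5
eef_pos: [498.6, 215.3, 112.7]
eef_rot: [-2.305, 1.568, -2.035]
wrist_force: [-1.1, -0.5, 5.1]
finger_gap: 26.0
```

```bash
python3 - <<'E'
from h import *
th()
E
```

```text
t 12.5 tcp fix [ 44.3   1.8 112.7] gap 26.0 F fix [-0.2  1.2  5.1]
tool axes in fix (cols)
 [[-0.002  1.     0.   ]
 [ 0.002  0.    -1.   ]
 [-1.    -0.002 -0.002]]
qd [ 0.072  0.041  0.011 -0.002 -0.053  0.069]
rotvec to ideal (tool) [ 0.    -0.002  0.002]
theta 1.332 s 68.4
F [-0.2  5.1]
```

play_rows(motion=[0,0,0,0.0021,0.0018,0,0.45,0,0,0,0.0021,0.0018,0,0.45,0,0,0,0.0022,0.0017,0,0.45,0,0,0,0.0022,0.0017,0,0.45,0,0,0,0.0023,0.0016,0,0.45,0,0,0,0.0023,0.0016,0,0.45,0,0,0,0.0023,0.0016,0,0.45])

```text
clock: 13.2
eef_pos: [494.0, 231.6, 98.1]
eef_rot: [1.53, 1.569, 1.801]
wrist_force: [-1.9, 1.1, 4.7]
finger_gap: 25.5
```

```bash
python3 - <<'E'
from h import *
th()
p,im,d=snap('scene','s9.png')
cv2.imwrite('pics/s9z.png',cv2.resize(im[120:270,150:350],None,fx=4,fy=4,interpolation=cv2.INTER_CUBIC))
E
```

```text
t 13.2 tcp fix [61.2  1.9 98.1] gap 25.5 F fix [1.6 1.6 4.7]
tool axes in fix (cols)
 [[ 0.002  1.     0.002]
 [-0.     0.002 -1.   ]
 [-1.     0.002  0.   ]]
qd [ 0.039  0.035  0.01   0.002 -0.046  0.034]
rotvec to ideal (tool) [ 0.002  0.    -0.002]
theta 1.572 s 69.1
F [1.6 4.7]
```

View pics/s9z.png

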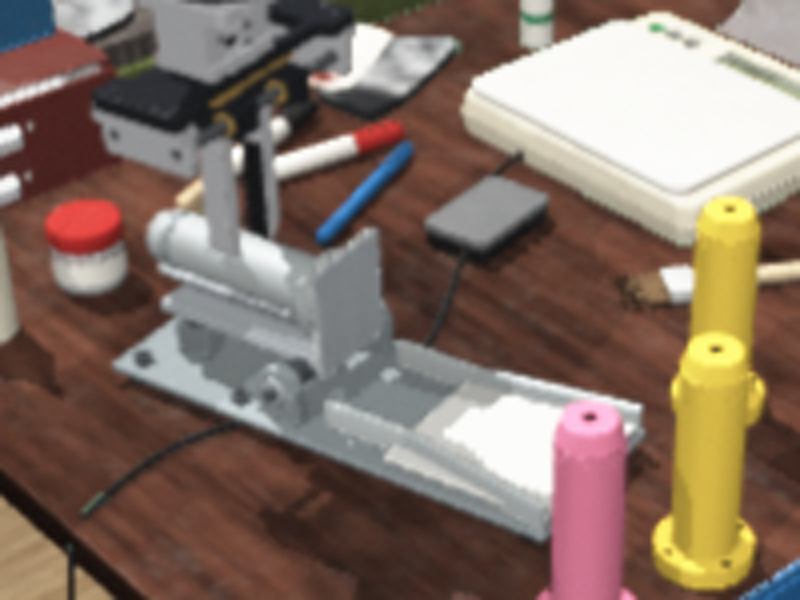

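Nearly down: press straight down gently until the force rises.

play_rows(motion=[0,0,0,0.002,0,0,0.45,0,0,0,0.002,0,0,0.45,0,0,0,0.002,0,0,0.45])

```text
clock: 13.55
eef_pos: [494.5, 232.3, 96.8]
eef_rot: [0.423, 1.568, 0.694]
wrist_force: [-13.9, -7.2, 30.0]
finger_gap: 25.8
```

play_rows(motion=[0,0,0,0.003,0,0,0.45,0,0,0,0.003,0,0,0.45,0,0,0,0.003,0,0,0.45])

```text
clock: 13.85
eef_pos: [494.7, 232.3, 96.5]
eef_rot: [0.086, 1.566, 0.358]
wrist_force: [-18.1, -7.9, 41.6]
finger_gap: 26.1
```

```bash
python3 - <<'E'
from h import *
th()
E
```

```text
t 13.85 tcp fix [61.7  1.1 96.5] gap 26.1 F fix [-2.8 19.5 41.6]
tool axes in fix (cols)
 [[ 0.     1.     0.003]
 [-0.005  0.003 -1.   ]
 [-1.     0.     0.005]]
qd [ 0.001 -0.005  0.008 -0.005 -0.007  0.001]
rotvec to ideal (tool) [ 0.003  0.005 -0.   ]
theta 1.596 s 68.2
F [-2.8 41.6]
```

play_rows(motion=[0,0,0,-0.003,0,0,0.45,0,0,0,-0.005,0,0,0.45,0,0,0,-0.01,0,0,0.45,0,0,0,-0.02,0,0,0.45,0,0,0,-0.03,0,0,0.45,0,0,0,-0.03,0,0,0.45,0,0,0,-0.03,0,0,0.45,0,0,0,-0.03,-0.02,0,0.45,0,0,0,0,-0.04,0,0.45,0,0,0,0,-0.04,0,0.45,0,0,0,0,-0.04,0,0.45,0,0,0,0,0,0,0.45])

```text
clock: 15.05
eef_pos: [531.9, 93.3, 263.8]
eef_rot: [-0.331, 1.566, -0.056]
wrist_force: [0.4, 1.2, 0.1]
finger_gap: 26.1
```

```bash
python3 - <<'E'
from h import *
st()
p,im,d=snap('scene','s10.png')
cv2.imwrite('pics/s10z.png',cv2.resize(im[120:270,150:350],None,fx=4,fy=4,interpolation=cv2.INTER_CUBIC))
for n in ['core','oil_bottle','grease_tin','lot_stamp','ink_pad','talc_pot','masking_tape']:
    for r in place_of('scene',n)[:4]: print(n,round(r['conf'],2),toworld(p,r['at']).round(1),tofix(toworld(p,r['at'])).round(1))
p,im,d=snap('wrist','w10.png')
v,u=np.mgrid[0:420:2,0:560:2]
K=np.array([[p['fx'],0,p['cx']],[0,p['fy'],p['cy']],[0,0,1]])
r=cv2.undistortPoints(np.stack([u.ravel(),v.ravel()],1)[:,None].astype(float),K,np.array([p['k1'],0,0,0.]))[:,0]
P=np.c_[r,np.ones(len(r))]*d[::2,::2].ravel()[:,None]; P=P[P[:,2]>0]; T=np.array(p['T']); W=P@T[:3,:3].T+T[:3,3]
F=np.c_[(W[:,:2]-O)@U,(W[:,:2]-O)@V,W[:,2]]
for x in range(-10,131,10):
    q=F[(abs(F[:,0]-x)<4)&(abs(F[:,1])<25)&(F[:,2]>85)&(F[:,2]<140)]
    if len(q)>5:
        m=q[:,2].max(); print(x,'top z',round(m,1),'y of top',q[q[:,2]>m-2,1].mean().round(1))
E
```

```text
t 15.05 tcp fix [-82.2   2.1 263.8] gap 26.1 F fix [ 1.  -0.7  0.1]
tool axes in fix (cols)
 [[-0.002  1.     0.007]
 [-0.005  0.007 -1.   ]
 [-1.    -0.002  0.005]]
qd [ 0.053 -0.012  0.002  0.016  0.007  0.042]
rotvec to ideal (tool) [0.007 0.005 0.002]
core 0.98 [ 575.3 -104.8    3.5] [-284.7   12.9    3.5]
core 0.9 [ 4.799e+02 -1.021e+02 -2.000e-01] [-2.568e+02  1.042e+02 -2.000e-01]
core 0.78 [ 6.919e+02 -5.200e+00  6.000e-01] [-219.6 -126.     0.6]
core 0.56 [510.8 156.3  84.4] [-15.9   5.7  84.4]
oil_bottle 0.74 [3.780e+02 3.951e+02 2.000e-01] [2.497e+02 7.030e+01 2.000e-01]
grease_tin 0.93 [470.  412.2   2.6] [241.7 -22.9   2.6]
lot_stamp 0.58 [563.5 396.2  -3.4] [ 201.5 -108.8   -3.4]
lot_stamp 0.44 [ 395.6 -251.7    3.3] [-378.6  225.2    3.3]
lot_stamp 0.2 [509.1 172.5  -2.1] [ 0.2  3.1 -2.1]
ink_pad 0.73 [510.3 175.9  40.6] [ 3.1  1.  40.6]
ink_pad 0.64 [ 7.234e+02  2.668e+02 -7.000e-01] [  34.3 -228.6   -0.7]
talc_pot 0.78 [ 7.695e+02 -1.375e+02  4.000e-01] [-367.8 -165.7    0.4]
masking_tape 0.79 [ 392.4 -253.     2.5] [-379.   228.6    2.5]
masking_tape 0.27 [547.2  39.1  23.7] [-138.5    1.8   23.7]
-10 top z 114.7 y of top 1.4
0 top z 114.4 y of top 0.8
10 top z 104.9 y of top 2.6
20 top z 104.5 y of top 1.2
30 top z 105.0 y of top 1.9
40 top z 104.5 y of top 2.4
50 top z 105.5 y of top 3.0
60 top z 104.8 y of top 0.2
70 top z 104.8 y of top 1.6
80 top z 104.7 y of top 0.9
90 top z 105.5 y of top 1.5
100 top z 99.6 y of top -0.8
```

View pics/s10z.png

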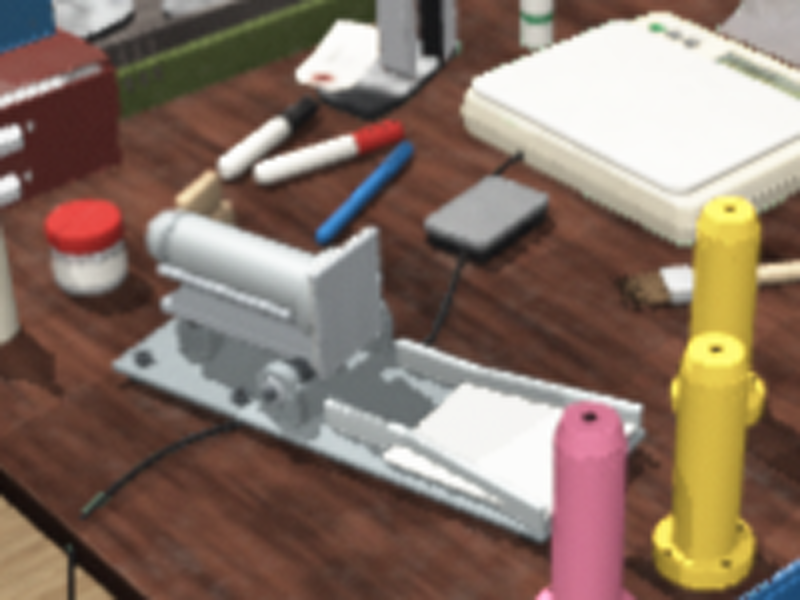

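View pics/w10.png

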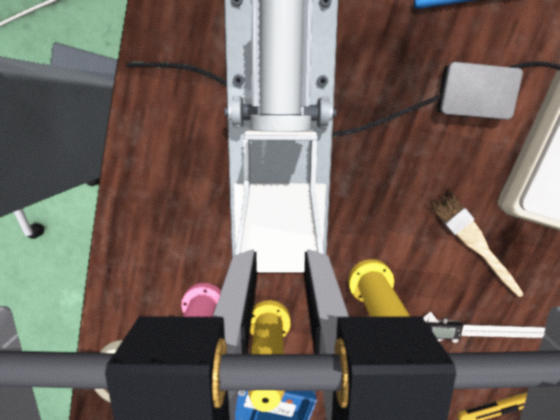

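play_rows(motion=[0,0,0,0,0,0,0.45,0,0,0,0,0,0,0.45,0,0,0,0,0,0,0.45])

```text
clock: 15.8
eef_pos: [530.8, 98.3, 263.5]
eef_rot: [-0.182, 1.566, 0.099]
wrist_force: [0.4, -0.8, 0.6]
finger_gap: 25.9
```

```bash
python3 - <<'E'
from h import *
st(); print(sign_off())
E
```

```text
t 15.8 tcp fix [-77.    1.8 263.5] gap 25.9 F fix [-0.9 -0.1  0.6]
tool axes in fix (cols)
 [[-0.001  1.     0.013]
 [-0.004  0.013 -1.   ]
 [-1.    -0.001  0.004]]
qd [ 0.003  0.     0.001 -0.    -0.001  0.002]
rotvec to ideal (tool) [0.013 0.004 0.001]
the job is handed in; nothing more can be done
None
```

The core is lying in the V with the cradle fully down, and I handed the job in at about 15.8 s. I slid it along the pad with two slightly open fingertips until it was home in the upright cradle. Then I pushed it over along the pin's arc, slowing at the end, pressed it onto the stop and lifted clear.

**Home in the V:** with the cradle upright, the wrist camera put the core's axis about 45 mm before the pin and on the centre line.

**Lying down:** the core's upper side is level, at about 105 mm along its whole length. That is 2 mm above the nominal 103 mm and within the calibration. It lies about 1.5 mm off the fixture's centre line as I measured it, and the pin was read off by about the same amount. The flange is against the foot plate, and the arm touches nothing.

**Forces:** the tipping push stayed under about 10 N. The final press on the stop reached about 42 N vertically at the fingertips, more than intended, with a side load of about 20 N.

**Bystanders:** the network's positions for all six are within about 6 mm of where they started, which is about its own accuracy.

**Weak or disagreeing reports:**
- The network's position for the lying core was low-confidence (0.56). It read 5.7 mm to the side, which the wrist camera's depth readings did not bear out.
- For the ink pad, its best guess landed on the fixture. I used its second guess instead, which matched the start position.

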